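# Mesh the turntable's drive coupling and cover it

### The job

Put the toothed drive coupling into the well of the test turntable, turn it until its teeth mesh with the drive ring, and push it fully home against the brake plunger. Then set the dust cover over it so that it sits flat and level on the turntable. Leave the mouse, mug and interface box alone.

Things in the scene. Friction and masses are not known exactly. Their poses are not given: they have to be found in the camera images.
- turntable: fixed drive unit of a camera test turntable: grey box 160 x 160 x 40 mm, origin at the centre of its underside, z up. On its axis a round well, bore 88 mm across, flat floor at height 14. Its rim, a dark collar of outer diameter 112, stands 10 mm over the box's top, so at height 50
- well_ring (a point): point on the well's axis, 28 mm over the turntable's underside: level with the top of the drive ring's teeth. 8 inward steel teeth, 14 mm tall, 11 mm wide, 45 degrees apart, tips on a 68 mm circle; above them the bore is plain. The ring's angle is not known (this frame does not turn with it); its motor holds it (about 1 N m turns it)
- well_plunger (a point): point on the well's axis, 21 mm over the turntable's underside: top of the raised brass brake plunger, 28 mm across, in the middle of the well floor (the point does not move with it). About 9 N presses it flush with the floor (7 mm); it stays down and is stiffer than the coupling's weight
- coupling_mid (a point): loose steel drive coupling, 78 mm tall, 0.3 to 0.5 kg, upright on the desk; point at its centre, 39 mm over its underside, z up its axis, x along its grip bar. Bottom 14 mm: gear, 8 teeth (11 mm wide, 45 degrees apart, one along x), 84 mm over tips, root 63. Unmeshed it rests on the ring's teeth; meshed it has 0.07 rad play either way; home, its underside is on the well floor
- coupling_bar (a point): centre of the coupling's aluminium grip bar, 24 mm above coupling_mid: bar 70 (x) x 18 (y) x 30 mm tall, on a 24 mm round shank above the gear. With the coupling home the bar stands 62 to 92 mm over the turntable's underside
- cover_mid (a point): loose grey plastic dust cover, a deep round cap, mouth down on desk, 97 mm tall, 0.25 kg; point at its centre, 48.5 mm over its lower edge, z up. Cap 128 mm outside, 120 inside, 62 tall, 4 mm roof. Seated, it surrounds the collar (4 mm play all round), its lower edge flat on the box's top; it clears the bar by 6 mm, only if the coupling is home
- cover_knob (a point): centre of the cover's round knob, 31 mm above cover_mid: 30 mm across, 35 mm tall
- mouse: black computer mouse, bystander, 105 x 62 x 32 mm, origin at the centre of its underside
- mug: white mug, bystander, 80 mm across, 95 mm tall, handle at its +y, origin at the centre of its underside
- interface_box: small white interface box, bystander, 75 x 55 x 25 mm, origin at the centre of its underside
Not all that is in view belongs to the job. Leave any orange or turquoise look-alike of the part that bears cover_mid alone.

How it is judged:
By the outcome, as a careful person would: the job done as asked, in the order asked, and still so for the second after the job is handed in, with the robot touching nothing.
It also fails if it takes over 64 s, if anything falls off the work surface, if the arm or the gripper's body presses on something with over 40 N, if the wrist force passes 120 N, or if a joint passes its speed limit or range.

### The arm

A 6-joint arm with a two-finger parallel gripper is mounted at the origin on the work surface. World frame = base frame: x ahead of the robot, y to its left, z up, the work surface at z = 0. Lengths are in mm, angles in rad, forces in N, time in s.
With the tool pointing down it reaches from about 300 to 775 mm from the base axis. Payload 14.6 kg.
Tool frame: the origin (TCP) lies on the centre line of the jaws, within the pads' length; the fingertips stand 17 mm ahead of it and the grasp point (between the pads) lies 2 mm behind it (ctrl.nose_length is the distance from the TCP to the fingertips, in mm); z points along the fingers, y is the line along which they close (so a half turn about z gives the same grasp; the last joint's range is limited). The gripper opens to 85 mm and grips with 20 to 120 N. Pads are 22 mm wide; open, the fingers measure 114 mm over their backs; the gripper's body (76 mm by 85 mm) begins 54 mm behind the grasp point. The pads swing forward as they close: fully open they stand 13 mm farther back than shut.
Start: joints at [-1.407, 0.3, 1.521, -0, 1.321, -0.067], TCP at [125.81, -535.408, 248.281] pointing down, gripper open.
Joint ranges: [-3.03, 3.03], [-0.79, 2.21], [0.23, 2.52], [-1.04, 4.18], [0, 3.07], [-2.55, 2.55]. Speed limits (rad/s): [2.22, 2.22, 2.57, 3.14, 3.14, 3.14].

### API

Orientations are given as a 3x3 rotation matrix whose columns are the frame's x, y, z axes.
In Python, from station import status, cams, ctrl gives the robot as it stands.
- The arm moves only by the tool jog_arm, never from a script. Its argument "commands" is a list of rows, each a list of 5 numbers: the shift along the tool's x, y, z in mm, then the turn about the tool's z in rad, then the finger opening in mm, from 0 to 85.4. In form: [[tx, ty, tz, spin, jaw], ...]. A call has 1 to 5 rows; each row is the pose to reach, as a shift and turn from the pose commanded when the call began, along the tool's axes at that moment; what a row does not reach only later rows make up. A row lasts 1/8 s, in which the tool goes at most 62.5 mm and 10.7 degrees, less where a joint would pass 70% of its speed; a pose out of reach is approached as far as the arm can. A call with a gripper value outside its range is refused whole. The fingers move at their own pace and stop on an object; the grip force is fixed at half the most. Time passes only in rows, so rows that repeat a pose let the fingers close. It gives the time, the measured TCP pose, the force, the opening and the grip force at its end, in the units of the state.
- status.observe(): the state, without advancing time (a new reading comes with each control period).
- cams.read_camera(name): name is "scene" or "top"; returns a dict with "img" (480x640x3 uint8, blue, green, red), "fovy" (degrees; the focal length in pixels is half the picture's height over the tangent of half this angle, whatever the lens; pixels are square), "cx", "cy" (the principal point, pixels), "R" (3x3) and "t" (3): a world point X has camera coordinates R X + t. Camera axes: x right, y down, z forward; pixel columns grow to the right and rows downward; lengths in mm; the calibration is good to about 2 mm. A picture is of the moment at which its call begins. There is no depth.
- ctrl.close_job(): hands the job in; it is judged then, once.
The state is a dict: "t": time; "joints": joint angles; "dq": joint speeds; "joint_torque": joint torques, N m; "ee_pos": TCP position; "orientation": TCP orientation; "contact_force": force on the tool from outside, world axes, zero at the start; "wrist_torque": the same for the moment, N m; "grip_width": finger opening in mm; "grip_force": force on a finger pad.
Only numpy, scipy, OpenCV 4.12 (cv2) and the standard library are available. Lean on these libraries where they do the work, as an engineer would, in place of code of your own. Each camera call takes 0.05 s, during which the arm holds its last target. There are 200 camera calls.

## Working session

There is one attempt and no reset: what is moved stays moved. The work goes in short steps, Python scripts to look and compute and a tool call to move; the robot and the scene stay as the last step left them, time stands still between calls to the robot, and variables do not carry over. Pictures are saved under pics/ and viewed, at most 10 in all, crops included, and the job is handed in when it is done.

Besides the shell and the picture viewer there is one more tool, called after "Request:" as name([rows], argument=value, ...), one row to a line, values as JSON. jog_arm: Moves the arm, as the interface text tells. Its arguments: {"type":"object","properties":{"commands":{"type":"array","items":{"type":"array","items":{"type":"number"}}}},"required":["commands"]}

```bash
mkdir -p pics; ls
cat > h.py <<'E'
import numpy as np, cv2
from station import status, cams, ctrl
def cam(n): return cams.read_camera(n)
def f(c): return 240/np.tan(np.radians(c["fovy"])/2)
def ray(c,u,v):
    R=np.array(c["R"]);t=np.array(c["t"])
    return -R.T@t, R.T@np.array([(u-c["cx"])/f(c),(v-c["cy"])/f(c),1])
def onz(c,u,v,z):
    o,d=ray(c,u,v); return o+d*(z-o[2])/d[2]
def proj(c,X):
    p=np.array(c["R"])@np.array(X,float)+np.array(c["t"]); return p[:2]/p[2]*f(c)+[c["cx"],c["cy"]]
def st():
    s=status.observe(); print({k:np.round(s[k],3).tolist() for k in s}); return s
E
python3 - <<'E'
from h import *
st()
for n in("scene","top"):
    c=cam(n); cv2.imwrite(f"pics/{n}0.png",c["img"]); print(n,c["fovy"],c["cx"],c["cy"],np.round(ray(c,320,240),3).tolist(),{k:c[k] for k in c if k not in("img","R","t","fovy","cx","cy")})
E
```

```text
pics
{'t': 0.0, 'joints': [-1.407, 0.3, 1.522, -0.0, 1.321, -0.067], 'dq': [-0.001, -0.001, 0.002, -0.0, 0.0, -0.0], 'joint_torque': [0.001, -54.35, -36.18, -0.0, 0.004, -0.0], 'ee_pos': [125.782, -535.205, 247.714], 'orientation': [[0.973, 0.229, -0.0], [0.229, -0.973, 0.001], [0.0, -0.001, -1.0]], 'contact_force': [-0.084, 0.262, 0.429], 'wrist_torque': [0.046, 0.059, -0.029], 'grip_force': 0.0, 'grip_width': 86.045}
scene 49.88406994112326 322.7100697642711 233.95320209852912 [[1050.132, -456.761, 1016.35], [-0.392, 0.334, -0.857]] {}
top 47.387668212409125 326.3341096866056 241.64742935592332 [[397.79, -86.854, 1186.235], [0.17, 0.009, -0.985]] {}
```

View pics/scene0.png

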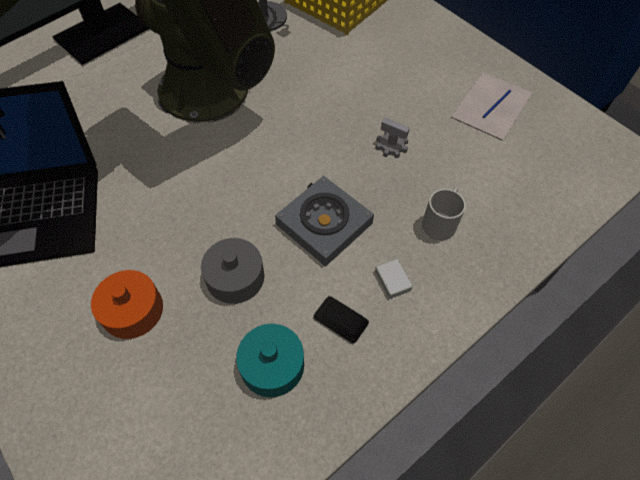

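View pics/top0.png

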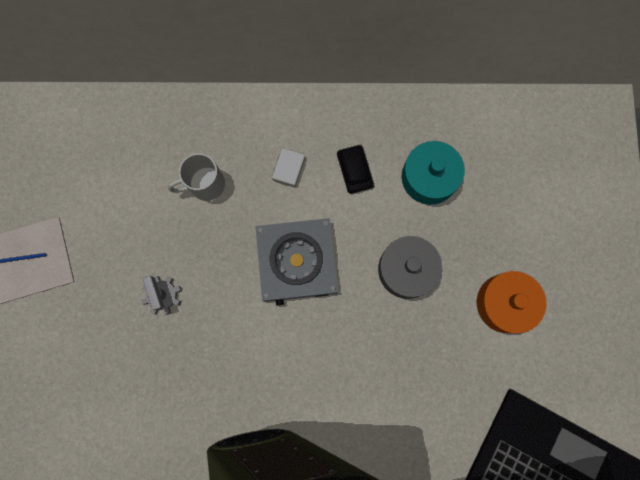

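The scene view shows the turntable at (325,218), coupling at (393,137), grey cover at (233,268), mug at (443,212). The top view shows the turntable at (297,260), coupling bar at (153,292), cover at (411,267) with its knob at (413,265).

Run:
```python
from h import *
T=cam("top");S=cam("scene")
def z(c,x,y,w,h,s): return cv2.resize(c["img"][y:y+h,x:x+w],None,fx=s,fy=s,interpolation=cv2.INTER_CUBIC)
a=np.hstack([z(T,135,265,50,50,8),z(T,262,225,70,70,400/70)])
b=np.hstack([z(S,368,110,50,37,8),z(S,295,185,60,44,400/60)[:296]])
b=b[:293]; 
im=np.vstack([a,cv2.resize(b,(800,200*293//293))])[:600]
im=cv2.convertScaleAbs(im,alpha=1.6); cv2.imwrite("pics/crop1.png",im)
def p(n,c,u,v,h): print(n,np.round(onz(c,u,v,h),1))
def tri(n,a,b):
    o1,d1=ray(T,*a);o2,d2=ray(S,*b);A=np.c_[d1,-d2];s=np.linalg.lstsq(A,o2-o1,rcond=None)[0]
    q1=o1+s[0]*d1;q2=o2+s[1]*d2;print(n,np.round((q1+q2)/2,1),"gap",round(np.linalg.norm(q1-q2),1))
hsvT=cv2.cvtColor(T["img"],cv2.COLOR_BGR2HSV);hsvS=cv2.cvtColor(S["img"],cv2.COLOR_BGR2HSV)
def cen(c,h,lo,hi,box):
    m=cv2.inRange(h,lo,hi);k=np.zeros_like(m);x,y,w,hh=box;k[y:y+hh,x:x+w]=m[y:y+hh,x:x+w]
    M=cv2.moments(k,True);print(M["m00"]);return M["m10"]/M["m00"],M["m01"]/M["m00"]
a=cen(T,hsvT,(8,120,90),(30,255,255),(270,235,55,55));b=cen(S,hsvS,(8,120,90),(30,255,255),(300,195,50,45))
print(a,b);tri("plunger",a,b);p("pT",T,*a,21);p("pS",S,*b,21)
# cover circle in top view
g=cv2.cvtColor(T["img"],cv2.COLOR_BGR2GRAY)
print(g[267,380:444].tolist())
tri("knob",(414,264),(230,257))
p("mug",T,199,165,95);p("bar",T,153,292,78)
```

```text
Traceback (most recent call last):
ValueError: all the input array dimensions except for the concatenation axis must match exactly, but along dimension 0, the array at index 0 has size 296 and the array at index 1 has size 293
```

```bash
cat >> h.py <<'E'
def z(c,x,y,w,h,W=400,H=300): return cv2.resize(c["img"][y:y+h,x:x+w],(W,H),interpolation=cv2.INTER_CUBIC)
def tri(n,T,a,S,b):
    o1,d1=ray(T,*a);o2,d2=ray(S,*b);A=np.c_[d1,-d2];s=np.linalg.lstsq(A,o2-o1,rcond=None)[0]
    q1=o1+s[0]*d1;q2=o2+s[1]*d2;print(n,np.round((q1+q2)/2,1),"gap",round(np.linalg.norm(q1-q2),1))
def cen(c,lo,hi,box):
    m=cv2.inRange(cv2.cvtColor(c["img"],cv2.COLOR_BGR2HSV),lo,hi);k=np.zeros_like(m);x,y,w,hh=box;k[y:y+hh,x:x+w]=m[y:y+hh,x:x+w]
    M=cv2.moments(k,True);return M["m10"]/M["m00"],M["m01"]/M["m00"]
def p(n,c,u,v,h): print(n,np.round(onz(c,u,v,h),1))
E
python3 - <<'E'
from h import *
T=cam("top");S=cam("scene")
im=np.vstack([np.hstack([z(T,130,270,60,45),z(T,257,230,80,60)]),np.hstack([z(S,362,114,60,45),z(S,285,184,80,60)])])
cv2.imwrite("pics/crop1.png",cv2.convertScaleAbs(im,alpha=1.6))
a=cen(T,(8,120,90),(30,255,255),(270,235,55,55));b=cen(S,(8,120,90),(30,255,255),(300,195,50,45))
print(a,b);tri("plunger",T,a,S,b);p("pT",T,*a,21);p("pS",S,*b,21)
g=cv2.cvtColor(T["img"],cv2.COLOR_BGR2GRAY)
print(g[267,374:448].tolist())
print(g[230:304,411].tolist())
tri("knob",T,(414,264),S,(230,257))
p("mug",T,199,165,95);p("bar",T,153,292,78)
E
```

```text
(296.53125, 259.8359375) (324.031914893617, 219.18085106382978)
plunger [556.2 -25.3  19.3] gap 0.6
pT [555.8 -25.6  21. ]
pS [557.1 -25.8  21. ]
[129, 130, 129, 118, 65, 38, 51, 82, 86, 86, 85, 87, 86, 85, 87, 86, 85, 85, 86, 86, 86, 85, 85, 87, 86, 85, 85, 88, 85, 84, 75, 43, 36, 49, 73, 86, 88, 88, 86, 87, 84, 84, 84, 85, 82, 80, 68, 62, 82, 83, 85, 83, 83, 83, 84, 83, 83, 83, 84, 81, 83, 84, 83, 82, 82, 82, 82, 94, 116, 127, 127, 128, 128, 130]
[133, 134, 132, 130, 128, 125, 96, 85, 83, 83, 84, 83, 84, 85, 85, 83, 84, 85, 86, 85, 84, 83, 83, 84, 84, 85, 82, 76, 82, 84, 83, 86, 85, 85, 86, 87, 87, 88, 88, 84, 63, 41, 39, 71, 83, 85, 86, 85, 85, 85, 86, 86, 84, 83, 85, 84, 85, 85, 84, 86, 84, 84, 84, 85, 85, 84, 73, 49, 56, 77, 87, 119, 127, 127]
knob [ 539.2 -265.3   89. ] gap 3.2
mug [743.6 174.6  95. ]
bar [482.  260.9  78. ]
```

View pics/crop1.png

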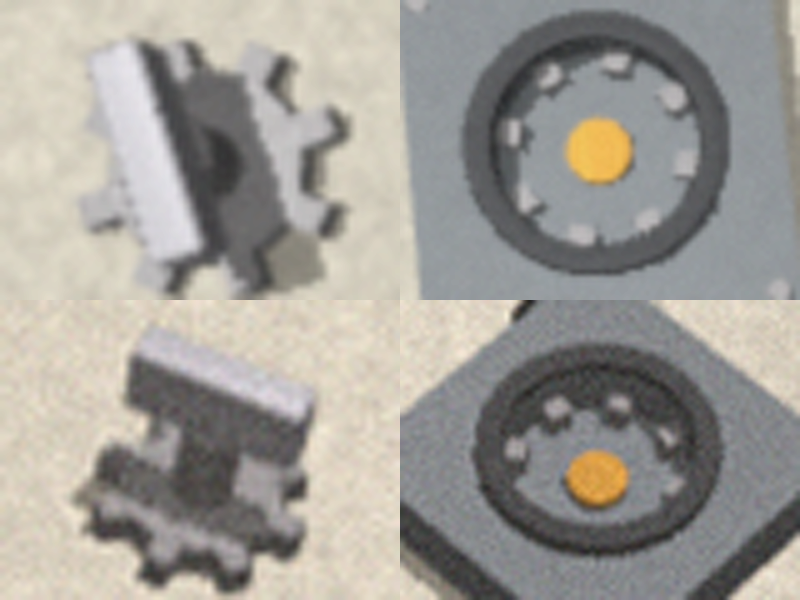

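The crop shows the bar's top face (top view corners about (143.8,278.3),(150.2,276),(160.4,307.5),(153.2,309.3)) and all eight ring teeth around the brass plunger.

```bash
cat >> h.py <<'E'
def mask(c,lo,hi,box):
    m=cv2.inRange(cv2.cvtColor(c["img"],cv2.COLOR_BGR2HSV),lo,hi);k=np.zeros_like(m);x,y,w,h=box;k[y:y+h,x:x+w]=m[y:y+h,x:x+w];return k
def blobs(m,amin):
    n,l,s,ce=cv2.connectedComponentsWithStats(m,connectivity=4);return [(ce[i],s[i,4],l==i) for i in range(1,n) if s[i,4]>=amin]
E
python3 - <<'E'
from h import *
T=cam("top");S=cam("scene")
g=cv2.cvtColor(T["img"],cv2.COLOR_BGR2GRAY)
cs=[(143.8,278.3),(150.2,276),(160.4,307.5),(153.2,309.3)]
P=np.array([onz(T,u,v,78) for u,v in cs]);print("bar corners",P.round(1).tolist(),P.mean(0).round(1))
d=(P[2]+P[3]-P[0]-P[1])/2;print("len",np.linalg.norm(d),"ang",np.arctan2(d[1],d[0]))
m=cv2.inRange(g,150,255);k=np.zeros_like(m);k[270:315,135:165]=m[270:315,135:165]
big=max(blobs(k,20),key=lambda b:b[1]);r=cv2.minAreaRect(np.argwhere(big[2])[:,::-1].astype(np.float32));b=cv2.boxPoints(r)
P=np.array([onz(T,u,v,78) for u,v in b]);print("top blob",big[1],r,P.mean(0).round(1),P.round(1).tolist())
# scene corners
b=[(384.5,118.2),(387,127)];
P=np.array([onz(S,362+u/6.667,114+v/6.667,78) for u,v in [(130,50),(152,27),(315,88),(302,112)]]);print("scene bar",P.round(1).tolist(),P.mean(0).round(1))
# well: collar
m=cv2.inRange(g,0,70);k=np.zeros_like(m);k[228:290,265:330]=m[228:290,265:330]
big=max(blobs(k,20),key=lambda b:b[1]);cn=cv2.findContours(big[2].astype(np.uint8),cv2.RETR_EXTERNAL,cv2.CHAIN_APPROX_NONE)[0][0]
e=cv2.fitEllipse(cn);print("collar",e);p("collar@50",T,*e[0],50)
W=np.array([556.2,-25.5])
a=[]
for u,v in [(150,75),(218,65),(275,98),(285,165),(250,218),(183,235),(113,132)]:
    q=onz(T,257+u/5,230+v/5,28)[:2]-W;an=np.arctan2(q[1],q[0]);a.append(an);print(np.linalg.norm(q).round(1),np.degrees(an).round(1),np.degrees(an%(np.pi/4)).round(1))
print("phase deg",np.degrees(np.angle(np.exp(8j*np.array(a)).mean())/8))
# cover
m=cv2.inRange(g,0,100);k=np.zeros_like(m);k[225:310,370:450]=m[225:310,370:450]
big=max(blobs(k,20),key=lambda b:b[1]);cn=cv2.findContours(big[2].astype(np.uint8),cv2.RETR_EXTERNAL,cv2.CHAIN_APPROX_NONE)[0][0]
e=cv2.fitEllipse(cn);print("cover",e)
for h in(62,80,97):p(h,T,414,264,h)
E
```

```text
bar corners [[509.7, 281.1, 78.0], [514.4, 268.3, 78.0], [450.8, 244.3, 78.0], [447.2, 258.6, 78.0]] [480.5 263.1  78. ]
len 67.19244896957605 ang -2.788392328936026Traceback (most recent call last):
  File "<stdin>", line 8, in <module>
ValueError: max() iterable argument is empty
```

Run:
```python
from h import *
T=cam("top");S=cam("scene")
g=cv2.cvtColor(T["img"],cv2.COLOR_BGR2GRAY)
P=np.array([onz(S,362+u/6.667,114+v/6.667,78) for u,v in [(130,50),(152,27),(315,88),(302,112)]]);d=(P[2]+P[3]-P[0]-P[1]);print("scene bar",P.round(1).tolist(),P.mean(0).round(1),np.arctan2(d[1],d[0]))
m=cv2.inRange(g,0,75);k=np.zeros_like(m);k[228:290,265:330]=m[228:290,265:330]
big=max(blobs(k,20),key=lambda b:b[1]);cn=cv2.findContours(big[2].astype(np.uint8),cv2.RETR_EXTERNAL,cv2.CHAIN_APPROX_NONE)[0][0]
e=cv2.fitEllipse(cn);print("collar",e);p("collar@50",T,*e[0],50)
W=np.array([556.2,-25.5])
a=[]
for u,v in [(150,75),(218,65),(275,98),(285,165),(250,218),(183,235),(113,132)]:
    q=onz(T,257+u/5,230+v/5,28)[:2]-W;an=np.arctan2(q[1],q[0]);a.append(an);print(np.linalg.norm(q).round(1),np.degrees(an).round(1),np.degrees(an%(np.pi/4)).round(1))
print("phase deg",np.degrees(np.angle(np.exp(8j*np.array(a)).mean())/8))
m=cv2.inRange(g,0,102);k=np.zeros_like(m);k[225:310,370:450]=m[225:310,370:450]
big=max(blobs(k,20),key=lambda b:b[1]);cn=cv2.findContours(big[2].astype(np.uint8),cv2.RETR_EXTERNAL,cv2.CHAIN_APPROX_NONE)[0][0]
e=cv2.fitEllipse(cn);print("cover",e);p("rim@62",T,*e[0],62);p("rim@31",T,*e[0],31)
for h in(62,80,97):p(h,T,414,264,h)
v=onz(T,0,0,0);
# joint-free sanity: direction of tool for yaw
```

```text
scene bar [[453.3, 244.8, 78.0], [450.0, 259.2, 78.0], [510.3, 284.9, 78.0], [515.7, 272.7, 78.0]] [482.3 265.4  78. ] 0.41188297390652806
collar ((295.8838195800781, 258.27618408203125), (52.45802307128906, 53.26713562011719), 105.88626861572266)
collar@50 [555.1 -25.8  50. ]
36.8 33.4 33.4
36.2 -14.2 30.8
39.4 -58.1 31.9
38.7 -102.1 32.9
38.5 -143.2 36.8
38.5 172.0 37.0
36.3 80.5 35.5
phase deg -10.94306159766744
cover ((410.232421875, 268.2707824707031), (63.14378356933594, 64.67803955078125), 135.97061157226562)
rim@62 [ 533.  -263.2   62. ]
rim@31 [ 536.7 -268.    31. ]
62 [ 541.9 -271.2   62. ]
80 [ 539.6 -268.2   80. ]
97 [ 537.4 -265.5   97. ]
```

Request:
jog_arm([
  [50, -32, 0, 0, 85],
  [100, -64, 0, 0, 85],
  [150, -96, 0, 0, 85],
  [200, -128, 0, 0, 85],
  [250, -160, 0, 0, 85],
])

```text
t: 1.12
ee_pos: [333.6, -320.9, 248.5]
orientation: [[0.974, 0.228, 0.0], [0.228, -0.974, -0.0], [0.0, 0.0, -1.0]]
contact_force: [0.7, -1.1, 0.3]
grip_width: 85.1
grip_force: 0.0
```

Request:
jog_arm([
  [28, -54, 0, 0, 85],
  [56, -108, 0, 0, 85],
  [84, -162, 0, 0, 85],
  [112, -216, 0, 0, 85],
  [140, -270, 0, 0, 85],
])

```text
t: 1.75
ee_pos: [407.2, -25.7, 248.6]
orientation: [[0.974, 0.229, 0.001], [0.229, -0.974, -0.0], [0.001, 0.0, -1.0]]
contact_force: [1.1, -1.6, -0.2]
grip_width: 84.8
grip_force: 0.0
```

Request:
jog_arm([
  [28, -54, 0, 0, 85],
  [56, -108, 0, -0.05, 85],
  [84, -162, 20, -0.1, 85],
  [112, -216, 50, -0.15, 85],
  [140, -266, 80, -0.15, 85],
])

```text
t: 2.38
ee_pos: [480.6, 257.8, 171.9]
orientation: [[0.928, 0.373, 0.001], [0.373, -0.928, 0.0], [0.001, 0.0, -1.0]]
contact_force: [0.0, -0.2, 0.7]
grip_width: 85.1
grip_force: 0.0
```

Request:
jog_arm([
  [0, 0, 0, 0, 85],
  [0, 0, 0, 0, 85],
])

```text
t: 2.62
ee_pos: [480.3, 255.4, 172.7]
orientation: [[0.928, 0.372, -0.0], [0.372, -0.928, -0.0], [-0.0, 0.0, -1.0]]
contact_force: [-0.0, 0.1, 0.9]
grip_width: 85.2
grip_force: 0.0
```

Run:
```python
from h import *
T=cam("top");S=cam("scene");s=status.observe();print(s["ee_pos"],s["joints"])
im=np.vstack([np.hstack([z(T,105,245,104,78),z(T,130,270,60,45)]),np.hstack([z(S,345,80,104,78),z(S,362,114,60,45)])])
cv2.imwrite("pics/crop2.png",cv2.convertScaleAbs(im,alpha=1.6))
```

```text
[480.64076082 254.87184201 173.5219945 ] [ 4.20279386e-01  3.58846564e-01  1.62492068e+00 -8.28994001e-05
  1.15623352e+00  1.61134471e+00]
```

View pics/crop2.png

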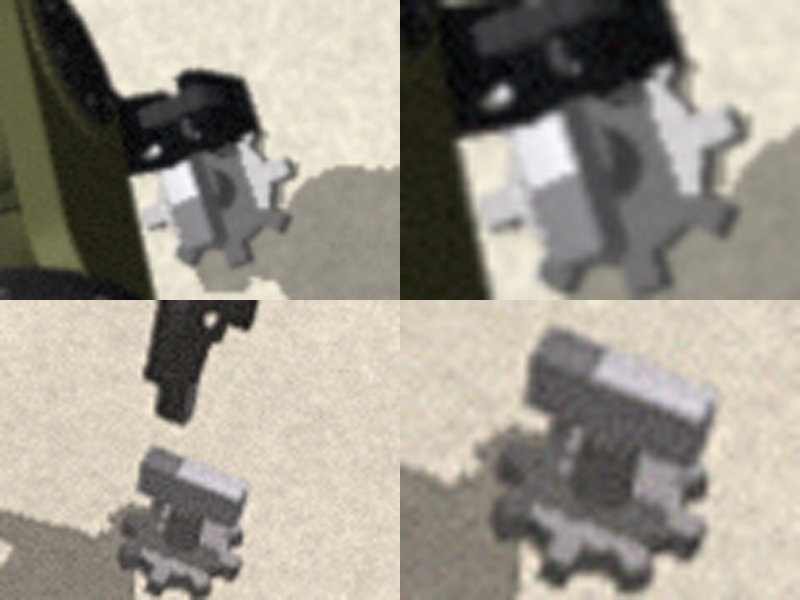

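The crop shows the open gripper above the coupling, with its jaw axis across the bar; yaw matches. I'll correct 9 mm in y and descend.

Request:
jog_arm([
  [4, -8, 30, 0, 85],
  [4, -8, 70, 0, 85],
  [4, -8, 100, 0, 85],
  [4, -8, 110, 0, 85],
  [4, -8, 110, 0, 85],
])

```text
t: 3.35
ee_pos: [481.5, 264.2, 63.3]
orientation: [[0.929, 0.371, 0.001], [0.371, -0.929, 0.0], [0.001, -0.0, -1.0]]
contact_force: [-0.7, 0.1, 0.7]
grip_width: 85.2
grip_force: 0.0
```

Request:
jog_arm([
  [0, 0, 0, 0, 10],
  [0, 0, 0, 0, 10],
  [0, 0, 0, 0, 10],
  [0, 0, 0, 0, 10],
  [0, 0, 0, 0, 10],
])

```text
t: 3.98
ee_pos: [481.3, 264.7, 63.2]
orientation: [[0.928, 0.372, 0.001], [0.372, -0.928, 0.0], [0.001, 0.0, -1.0]]
contact_force: [-1.1, -3.1, 8.2]
grip_width: 18.9
grip_force: 58.4
```

Request:
jog_arm([
  [0, 0, -30, 0, 10],
  [0, 0, -60, 0, 10],
  [0, 0, -100, 0, 10],
  [0, 0, -110, 0, 10],
])

```text
t: 4.47
ee_pos: [481.6, 264.9, 174.2]
orientation: [[0.928, 0.372, 0.003], [0.372, -0.928, 0.001], [0.003, -0.0, -1.0]]
contact_force: [0.9, 0.2, -6.2]
grip_width: 19.1
grip_force: 59.0
```

Request:
jog_arm([
  [-7, 54, 0, 0.04, 10],
  [-14, 108, 0, 0.08, 10],
  [-21, 162, 0, 0.12, 10],
  [-28, 216, 0, 0.16, 10],
  [-34, 265, 0, 0.18, 10],
])

```text
t: 5.1
ee_pos: [547.7, 4.1, 170.7]
orientation: [[0.98, 0.198, -0.002], [0.198, -0.98, 0.0], [-0.002, -0.001, -1.0]]
contact_force: [0.7, 0.9, -5.3]
grip_width: 19.1
grip_force: 59.1
```

Run:
```python
from h import *
cam("top");cam("top");T=cam("top");S=cam("scene");st()
im=np.vstack([np.hstack([z(T,220,210,160,120)]*1+[z(T,257,230,80,60)]),np.hstack([z(S,260,100,160,120),z(S,295,120,80,60)])])
cv2.imwrite("pics/crop3.png",cv2.convertScaleAbs(im,alpha=1.6))
```

```text
{'t': 5.3, 'joints': [-0.057, 0.371, 1.615, 0.0, 1.158, 1.314], 'dq': [0.038, -0.009, 0.003, 0.002, 0.004, 0.006], 'joint_torque': [-2.333, -58.443, -36.118, -0.149, -0.038, -0.132], 'ee_pos': [547.502, 5.31, 170.791], 'orientation': [[0.98, 0.198, -0.003], [0.198, -0.98, 0.0], [-0.002, -0.001, -1.0]], 'contact_force': [-0.77, 0.491, -5.361], 'wrist_torque': [0.044, 0.018, -0.033], 'grip_force': 59.361, 'grip_width': 19.092}
```

View pics/crop3.png

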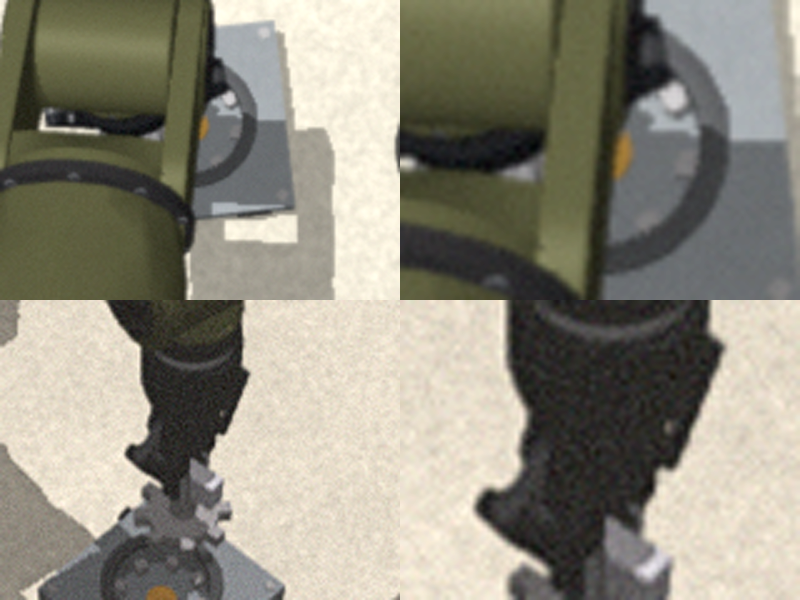

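Crop shows the coupling held, gear upright in scene at about (335,186), just short of the well. I'll go to just above the collar and compare gear with collar.

Request:
jog_arm([
  [2, 32, 0, 0, 10],
  [2, 32, 47, 0, 10],
  [2, 32, 47, 0, 10],
  [2, 32, 47, 0, 10],
])

```text
t: 5.8
ee_pos: [556.7, -24.2, 126.5]
orientation: [[0.98, 0.201, 0.001], [0.201, -0.98, 0.0], [0.001, 0.0, -1.0]]
contact_force: [0.6, 0.4, -4.2]
grip_width: 18.8
grip_force: 60.0
```

Run:
```python
from h import *
S=cam("scene");s=st();e=np.array(s["ee_pos"])
im=z(S,280,160,90,67,800,596)
cv2.imwrite("pics/crop4.png",cv2.convertScaleAbs(im,alpha=1.6))
for h in(0,14): print(proj(S,e+[0,0,-63.2+h]),((proj(S,e+[0,0,-63.2+h])-[280,160])*8.889).round())
# bar direction, predicted tip pixels at gear top
R=np.array(s["orientation"])
yaw=np.arctan2(R[1,0],R[0,0])
for k in range(8):
    a=yaw+k*np.pi/4; q=e+[42*np.cos(a),42*np.sin(a),-63.2+14]; print(k,((proj(S,q)-[280,160])*8.889).round().tolist())
for sx in(-1,1): q=e+[35*sx*np.cos(yaw),35*sx*np.sin(yaw),15];print("barend top",((proj(S,q)-[280,160])*8.889).round().tolist())
print("collar ctr z50",((proj(S,[556,-25.7,50])-[280,160])*8.889).round())
```

```text
{'t': 5.85, 'joints': [-0.109, 0.444, 1.625, 0.0, 1.071, 1.259], 'dq': [-0.003, -0.008, -0.001, -0.001, -0.005, -0.002], 'joint_torque': [-0.053, -59.346, -32.755, 0.001, 0.034, 0.006], 'ee_pos': [556.962, -24.339, 126.975], 'orientation': [[0.98, 0.201, 0.002], [0.201, -0.98, -0.0], [0.002, 0.001, -1.0]], 'contact_force': [-0.121, -0.372, -4.139], 'wrist_torque': [-0.018, -0.048, -0.027], 'grip_force': 59.959, 'grip_width': 18.427}
[324.77776864 208.27679674] [398. 429.]
[324.88191302 204.68986468] [399. 397.]
0 [532.0, 486.0]
1 [566.0, 383.0]
2 [502.0, 292.0]
3 [380.0, 262.0]
4 [269.0, 311.0]
5 [231.0, 411.0]
6 [292.0, 506.0]
7 [418.0, 538.0]
barend top [289.0, 168.0]
barend top [520.0, 318.0]
collar ctr z50 [391. 460.]
```

View pics/crop4.png

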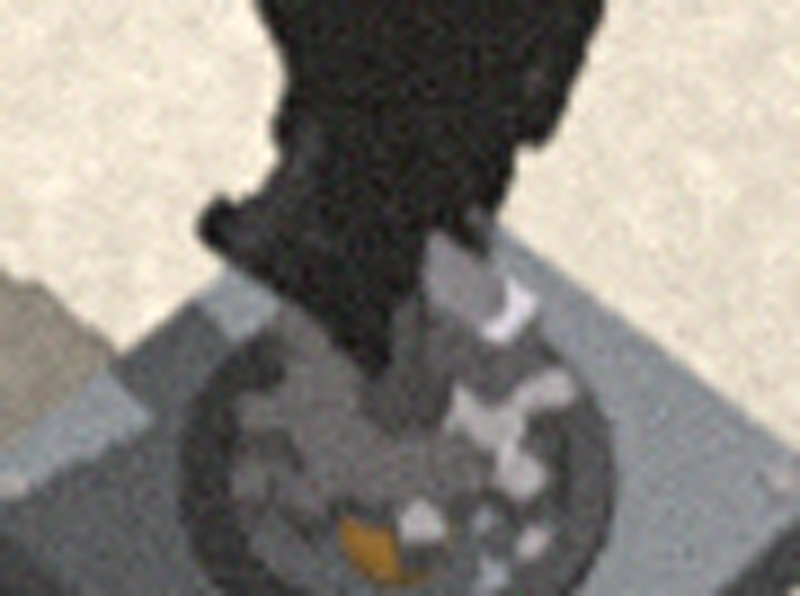

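Gear teeth tips lie at about (575,383) and (535,480) in the crop, within about 1 mm of prediction: the coupling is centred in the grip.

Request:
jog_arm([
  [-1, 1, 0, 0, 10],
  [-1, 1, 8, 0, 10],
  [-1, 1, 14, 0, 10],
  [-1, 1, 18, 0, 10],
  [-1, 1, 20, 0, 10],
])

```text
t: 6.48
ee_pos: [555.5, -26.2, 105.1]
orientation: [[0.98, 0.199, -0.0], [0.199, -0.98, 0.0], [-0.0, -0.0, -1.0]]
contact_force: [-0.0, 0.3, -4.2]
grip_width: 18.6
grip_force: 59.9
```

Request:
jog_arm([
  [0, 0, 4, 0, 10],
  [0, 0, 8, 0, 10],
  [0, 0, 11, 0, 10],
  [0, 0, 13, 0, 10],
  [0, 0, 15, 0, 10],
])

```text
t: 7.1
ee_pos: [555.6, -26.2, 90.3]
orientation: [[0.98, 0.199, 0.0], [0.199, -0.98, 0.0], [0.0, -0.0, -1.0]]
contact_force: [0.3, -0.4, -4.5]
grip_width: 19.2
grip_force: 59.9
```

Request:
jog_arm([
  [0, 0, 1, 0, 10],
  [0, 0, 2, 0, 10],
  [0, 0, 3, 0, 10],
  [0, 0, 4, 0, 10],
])

```text
t: 7.6
ee_pos: [555.6, -26.2, 86.4]
orientation: [[0.98, 0.199, 0.0], [0.199, -0.98, 0.0], [0.0, 0.0, -1.0]]
contact_force: [-0.6, 0.3, -4.4]
grip_width: 18.5
grip_force: 59.9
```

Request:
jog_arm([
  [0, 0, 2, 0, 10],
  [0, 0, 4, 0, 10],
  [0, 0, 6, 0, 10],
  [0, 0, 7.5, 0, 10],
  [0, 0, 7.5, 0, 10],
])

```text
t: 8.22
ee_pos: [555.7, -26.2, 79.0]
orientation: [[0.98, 0.199, 0.0], [0.199, -0.98, -0.0], [0.0, 0.0, -1.0]]
contact_force: [-0.1, 1.3, 2.6]
grip_width: 19.0
grip_force: 61.3
```

Request:
jog_arm([
  [0, 0, 1, 0, 10],
  [0, 0, 2, 0, 10],
  [0, 0, 2.5, 0, 10],
  [0, 0, 2.5, 0, 10],
])

```text
t: 8.72
ee_pos: [555.7, -26.1, 77.1]
orientation: [[0.98, 0.199, 0.0], [0.199, -0.98, 0.0], [0.0, 0.0, -1.0]]
contact_force: [-4.9, 0.8, 13.0]
grip_width: 18.8
grip_force: 63.1
```

Request:
jog_arm([
  [0, 0, 1, 0, 10],
  [0, 0, 2, 0, 10],
  [0, 0, 2, 0, 10],
])

```text
t: 9.1
ee_pos: [555.9, -26.1, 76.9]
orientation: [[0.98, 0.2, 0.001], [0.2, -0.98, -0.0], [0.001, 0.0, -1.0]]
contact_force: [-16.3, 2.5, 33.8]
grip_width: 18.7
grip_force: 66.7
```

Request:
jog_arm([
  [0, 0, -2.5, 0, 10],
  [0, 0, -2.5, 0, 85],
  [0, 0, -2.5, 0, 85],
  [0, 0, -2.5, 0, 85],
  [0, 0, -2.5, 0, 85],
])

```text
t: 9.72
ee_pos: [555.6, -26.2, 76.8]
orientation: [[0.98, 0.199, -0.0], [0.199, -0.98, -0.0], [-0.0, -0.0, -1.0]]
contact_force: [-1.1, 0.4, -0.1]
grip_width: 85.2
grip_force: 0.0
```

Request:
jog_arm([
  [0, 0, -20, 0, 85],
  [0, 0, -60, 0, 85],
  [0, 0, -110, 0, 85],
  [0, 0, -150, 0, 85],
  [-60, -20, -150, 0, 85],
])

```text
t: 10.35
ee_pos: [496.0, -19.1, 230.1]
orientation: [[0.98, 0.199, 0.007], [0.199, -0.98, -0.001], [0.007, 0.002, -1.0]]
contact_force: [-0.2, 0.5, -0.3]
grip_width: 85.0
grip_force: 0.0
```

Request:
jog_arm([
  [-60, -10, 0, 0, 85],
  [-110, -60, 0, 0, 85],
  [-130, -110, 0, 0, 85],
])

```text
t: 10.72
ee_pos: [342.4, 63.4, 227.0]
orientation: [[0.98, 0.197, 0.001], [0.197, -0.98, 0.0], [0.001, 0.0, -1.0]]
contact_force: [1.1, 0.9, 0.5]
grip_width: 84.9
grip_force: 0.0
```

Run:
```python
from h import *
T=cam("top");S=cam("scene");st()
im=np.vstack([np.hstack([z(T,257,230,80,60),z(T,371,237,80,60)]),np.hstack([z(S,285,174,80,60),z(S,193,232,80,60)])])
cv2.imwrite("pics/crop5.png",cv2.convertScaleAbs(im,alpha=1.8))
```

```text
{'t': 10.825, 'joints': [0.085, -0.15, 2.056, 0.001, 1.235, 1.451], 'dq': [-0.086, 0.063, -0.073, -0.015, -0.018, -0.105], 'joint_torque': [3.098, -28.732, -32.642, 0.216, 0.282, 1.615], 'ee_pos': [341.713, 65.817, 227.212], 'orientation': [[0.979, 0.203, 0.001], [0.203, -0.979, 0.001], [0.001, -0.0, -1.0]], 'contact_force': [-0.249, -0.625, 0.893], 'wrist_torque': [-0.008, -0.054, 0.003], 'grip_force': 0.0, 'grip_width': 85.092}
```

View pics/crop5.png

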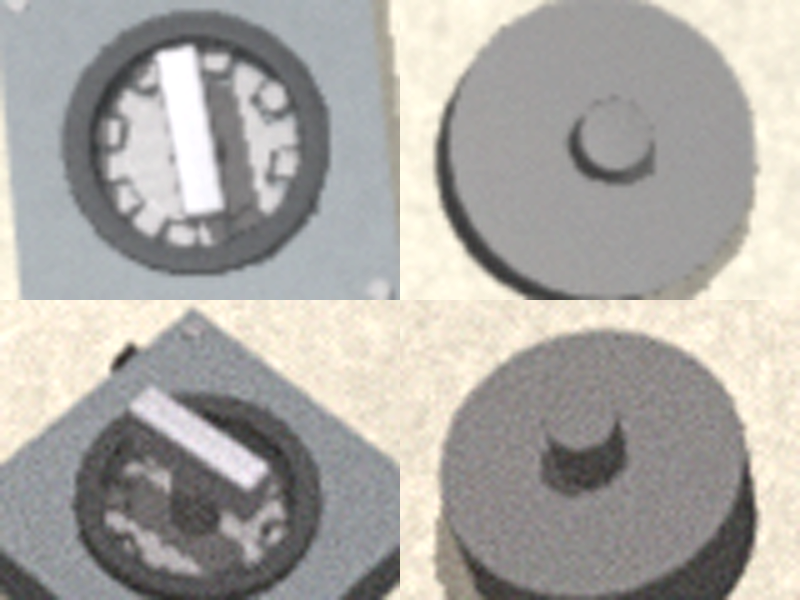

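Top view shows the gear teeth meshed between the ring teeth, bar top at crop (191,130); the cover's roof circle is centred at crop (602,147), knob top at (617,133).

Run:
```python
from h import *
T=cam("top");S=cam("scene");s=status.observe();e=np.array(s["ee_pos"]);print(e)
tri("bartop",T,(295.2,256),S,(324.8,202));p("barT",T,295.2,256,92);p("barS",S,324.8,202,92)
tri("knobtop",T,(414.4,263.6),S,(229.6,255.8));p("kT",T,414.4,263.6,97);p("kS",S,229.6,255.8,97)
p("roofT",T,411.4,266.4,62)
p("roofS",S,193+194/5,232+166/5,62)
```

```text
[344.18831317  63.66180377 227.37817647]
bartop [555.4 -25.2  86.7] gap 2.6
barT [554.  -26.6  92. ]
barS [558.8 -26.4  92. ]
knobtop [ 539.3 -265.4   94.3] gap 3.0
kT [ 538.2 -266.3   97. ]
kS [ 541.6 -264.6   97. ]
roofT [ 536.9 -265.7   62. ]
roofS [ 543.8 -266.5   62. ]
```

Request:
jog_arm([
  [18, 52, 0, 0, 85],
  [36, 104, 0, 0, 85],
  [54, 156, 0, 0, 85],
  [72, 208, 0, 0, 85],
  [90, 260, 0, 0, 85],
])

```text
t: 11.55
ee_pos: [485.1, -177.1, 226.4]
orientation: [[0.98, 0.198, -0.0], [0.198, -0.98, 0.0], [-0.0, -0.0, -1.0]]
contact_force: [0.3, 1.0, 0.9]
grip_width: 85.1
grip_force: 0.0
```

Request:
jog_arm([
  [18, 52, 0, 0, 85],
  [34, 102, 30, 0, 85],
  [34, 102, 60, 0, 85],
  [34, 102, 80, 0, 85],
  [34, 102, 80, 0, 85],
])

```text
t: 12.18
ee_pos: [537.1, -268.0, 144.8]
orientation: [[0.98, 0.198, -0.003], [0.198, -0.98, 0.002], [-0.003, -0.002, -1.0]]
contact_force: [-0.2, -0.3, 0.1]
grip_width: 85.2
grip_force: 0.0
```

Request:
jog_arm([
  [2.5, -2, 20, 0, 85],
  [2.5, -2, 45, 0, 85],
  [2.5, -2, 60, 0, 85],
  [2.5, -2, 60, 0, 85],
])

```text
t: 12.68
ee_pos: [539.8, -264.7, 86.6]
orientation: [[0.98, 0.199, -0.001], [0.199, -0.98, 0.0], [-0.001, -0.001, -1.0]]
contact_force: [0.5, -0.9, -0.1]
grip_width: 85.2
grip_force: 0.0
```

Request:
jog_arm([
  [0, 0, 0, 0, 20],
  [0, 0, 0, 0, 20],
  [0, 0, 0, 0, 20],
  [0, 0, 0, 0, 20],
  [0, 0, 0, 0, 20],
])

```text
t: 13.3
ee_pos: [540.3, -264.5, 87.8]
orientation: [[0.98, 0.2, 0.001], [0.2, -0.98, -0.001], [0.001, 0.001, -1.0]]
contact_force: [-0.5, 0.5, 5.5]
grip_width: 28.3
grip_force: 59.1
```

Request:
jog_arm([
  [0, 0, -5, 0, 20],
  [0, 0, -30, 0, 20],
  [0, 0, -60, 0, 20],
  [0, 0, -85, 0, 20],
  [0, 0, -85, 0, 20],
])

```text
t: 13.92
ee_pos: [540.5, -264.6, 173.5]
orientation: [[0.98, 0.2, 0.003], [0.2, -0.98, -0.001], [0.002, 0.002, -1.0]]
contact_force: [0.5, -0.4, -3.6]
grip_width: 28.1
grip_force: 59.4
```

Run:
```python
from h import *
T=cam("top");S=cam("scene");s=st();e=np.array(s["ee_pos"])
im=np.hstack([z(T,346,212,120,120,400,400),z(S,170,160,120,120,400,400)])
cv2.imwrite("pics/crop6.png",cv2.convertScaleAbs(im,alpha=1.8))
# expected cap roof circle: roof z = TCP-87.8+62
zr=e[2]-87.8+62
for n,c,o in(("T",T,(346,212)),("S",S,(170,160))):
  for k in range(0,360,45):
    a=np.radians(k);q=proj(c,[e[0]+64*np.cos(a),e[1]+64*np.sin(a),zr]);print(n,k,((q-o)*400/120).round().tolist(),end=" ")
  print()
```

```text
{'t': 14.025, 'joints': [-0.516, 0.482, 1.455, -0.0, 1.206, 0.854], 'dq': [-0.001, 0.014, 0.009, 0.001, 0.001, -0.001], 'joint_torque': [0.023, -66.621, -36.873, -0.002, 0.048, -0.0], 'ee_pos': [539.598, -264.102, 170.855], 'orientation': [[0.98, 0.2, -0.001], [0.2, -0.98, 0.001], [-0.001, -0.001, -1.0]], 'contact_force': [0.72, -0.105, -3.052], 'wrist_torque': [0.009, -0.003, -0.007], 'grip_force': 59.421, 'grip_width': 28.104}
T 0 [235.0, 50.0] T 45 [158.0, 82.0] T 90 [127.0, 159.0] T 135 [161.0, 237.0] T 180 [241.0, 270.0] T 225 [319.0, 238.0] T 270 [349.0, 159.0] T 315 [313.0, 82.0] 
S 0 [249.0, 351.0] S 45 [294.0, 286.0] S 90 [275.0, 218.0] S 135 [206.0, 186.0] S 180 [126.0, 206.0] S 225 [78.0, 267.0] S 270 [93.0, 337.0] S 315 [165.0, 373.0]
```

View pics/crop6.png

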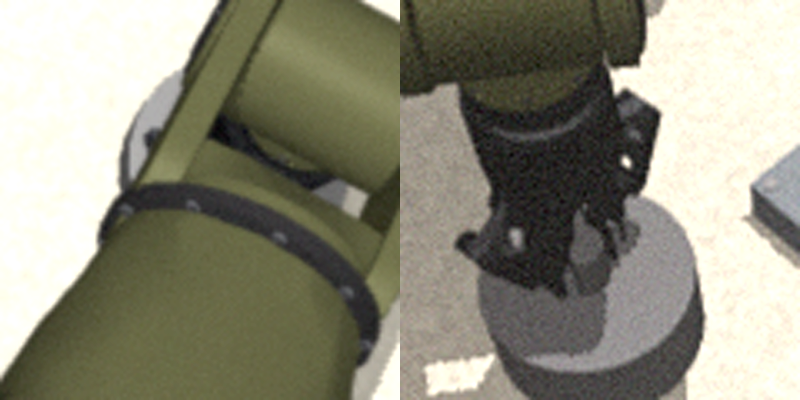

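The scene crop shows the cover hanging level, its rim at x 78–294 and bottom 373, as predicted, so it is centred in the grip. Going over the well.

Request:
jog_arm([
  [0, 0, -40, 0, 20],
  [14, -50, -40, 0, 20],
  [28, -104, -40, 0, 20],
  [43, -158, -40, 0, 20],
  [57, -210, -40, 0, 20],
])

```text
t: 14.65
ee_pos: [553.4, -45.3, 210.4]
orientation: [[0.98, 0.199, -0.002], [0.199, -0.98, 0.0], [-0.002, -0.001, -1.0]]
contact_force: [0.3, -0.2, -2.2]
grip_width: 28.5
grip_force: 60.0
```

Request:
jog_arm([
  [6, -20, 0, 0, 20],
  [6, -20, 0, 0, 20],
  [6, -20, 0, 0, 20],
])

```text
t: 15.02
ee_pos: [555.6, -27.0, 211.0]
orientation: [[0.98, 0.199, -0.001], [0.199, -0.98, 0.0], [-0.001, -0.0, -1.0]]
contact_force: [0.6, -0.4, -1.1]
grip_width: 28.5
grip_force: 59.9
```

Request:
jog_arm([
  [0, -1, 20, 0, 20],
  [0, -1, 40, 0, 20],
  [0, -1, 55, 0, 20],
  [0, -1, 64, 0, 20],
  [0, -1, 66, 0, 20],
])

```text
t: 15.65
ee_pos: [555.6, -25.7, 145.6]
orientation: [[0.98, 0.199, -0.0], [0.199, -0.98, 0.0], [-0.0, -0.0, -1.0]]
contact_force: [0.5, -0.3, -2.7]
grip_width: 28.2
grip_force: 59.9
```

Request:
jog_arm([
  [0, 0, 2, 0, 20],
  [0, 0, 4, 0, 20],
  [0, 0, 6, 0, 20],
  [0, 0, 8, 0, 20],
  [0, 0, 8, 0, 20],
])

```text
t: 16.27
ee_pos: [555.6, -25.4, 137.8]
orientation: [[0.98, 0.199, -0.0], [0.199, -0.98, 0.0], [-0.0, -0.0, -1.0]]
contact_force: [0.4, -0.7, -2.1]
grip_width: 28.2
grip_force: 59.9
```

Request:
jog_arm([
  [0, 0, 2, 0, 20],
  [0, 0, 4, 0, 20],
  [0, 0, 6, 0, 20],
  [0, 0, 7.5, 0, 20],
  [0, 0, 7.5, 0, 20],
])

```text
t: 16.9
ee_pos: [555.6, -25.4, 130.3]
orientation: [[0.98, 0.199, -0.0], [0.199, -0.98, 0.0], [-0.0, -0.0, -1.0]]
contact_force: [-0.9, 0.6, -3.2]
grip_width: 28.3
grip_force: 59.9
```

Past the collar with no contact; now down to the box top.

Request:
jog_arm([
  [0, 0, 1, 0, 20],
  [0, 0, 2, 0, 20],
  [0, 0, 3, 0, 20],
  [0, 0, 3, 0, 20],
])

```text
t: 17.4
ee_pos: [555.7, -25.4, 127.8]
orientation: [[0.98, 0.199, 0.0], [0.199, -0.98, -0.0], [0.0, 0.0, -1.0]]
contact_force: [-3.3, 1.0, 4.0]
grip_width: 28.3
grip_force: 60.7
```

Request:
jog_arm([
  [0, 0, 0, 0, 85],
  [0, 0, 0, 0, 85],
  [0, 0, 0, 0, 85],
  [0, 0, 0, 0, 85],
  [0, 0, -10, 0, 85],
])

```text
t: 18.02
ee_pos: [555.3, -25.4, 137.3]
orientation: [[0.98, 0.199, -0.001], [0.199, -0.98, 0.0], [-0.001, -0.0, -1.0]]
contact_force: [-0.2, 0.1, 0.3]
grip_width: 84.8
grip_force: 0.0
```

Request:
jog_arm([
  [0, 0, -40, 0, 85],
  [0, 0, -90, 0, 85],
  [-50, -20, -110, 0, 85],
  [-100, -50, -110, 0, 85],
  [-150, -80, -110, 0, 85],
])

```text
t: 18.65
ee_pos: [391.0, 23.4, 248.1]
orientation: [[0.98, 0.199, 0.001], [0.199, -0.98, 0.0], [0.001, 0.0, -1.0]]
contact_force: [0.1, 0.4, 0.2]
grip_width: 85.2
grip_force: 0.0
```

Request:
jog_arm([
  [-40, -40, 0, 0, 85],
  [-40, -80, 0, 0, 85],
  [-40, -80, 0, 0, 85],
])

```text
t: 19.02
ee_pos: [337.0, 95.0, 248.4]
orientation: [[0.979, 0.203, 0.002], [0.203, -0.979, 0.001], [0.002, -0.0, -1.0]]
contact_force: [0.2, -0.3, 0.6]
grip_width: 84.8
grip_force: 0.0
```

Run:
```python
from h import *
T=cam("top");S=cam("scene");s=st()
im=np.hstack([z(T,236,200,120,120,400,400),z(S,265,150,120,120,400,400)])
cv2.imwrite("pics/crop7.png",cv2.convertScaleAbs(im,alpha=1.8))
for n,c,o in(("T",T,(236,200)),("S",S,(265,150))):
  for h,r in((40,64),(102,64),(137,15)):
    Q=np.array([((proj(c,[555.7+r*np.cos(a),-25.7+r*np.sin(a),h])-o)*400/120) for a in np.linspace(0,6.28,60)]);print(n,h,Q.min(0).round(),Q.max(0).round())
```

```text
{'t': 19.125, 'joints': [0.165, -0.166, 2.019, -0.0, 1.288, 1.534], 'dq': [-0.028, 0.011, 0.001, -0.003, -0.002, -0.003], 'joint_torque': [1.429, -26.282, -35.663, 0.052, 0.02, 0.143], 'ee_pos': [337.669, 93.428, 247.946], 'orientation': [[0.98, 0.201, 0.001], [0.201, -0.98, -0.0], [0.001, 0.0, -1.0]], 'contact_force': [-0.195, 0.097, 0.211], 'wrist_torque': [0.011, -0.003, -0.058], 'grip_force': 0.0, 'grip_width': 85.119}
T 40 [99. 96.] [301. 296.]
T 102 [88. 77.] [301. 288.]
T 137 [166. 147.] [217. 198.]
S 40 [102. 138.] [290. 294.]
S 102 [99. 83.] [295. 243.]
S 137 [175. 110.] [222. 148.]
```

View pics/crop7.png

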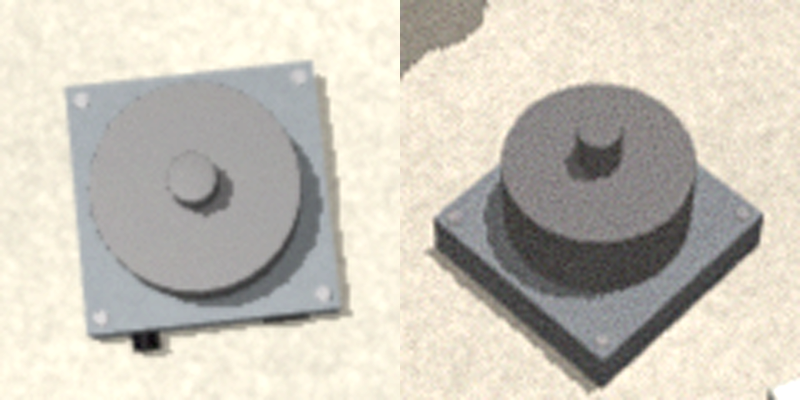

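The cover sits flat on the box. Its roof spans x 100–295 and its bottom is at y 242 in the scene crop, matching the prediction for a seated cover.

```bash
python3 -c "
from station import ctrl
print(ctrl.close_job())"
```

```text
the job is handed in; nothing more can be done
None
```

The coupling is meshed and pressed home against the brake plunger, the dust cover sits flat and level over it on the turntable, the bystanders were not touched, and the job was handed in at about 19 s.

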